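# Sort the jeweller's scrap metal by kind before the melt

### The job

Sort the scrap metal lying on the jeweller's bench so that no melt is spoilt: both brass pieces (bar and ring) go in the green tray, both copper pieces (bar and disc) in the blue tray, and the silver casting button in the white tray. Set each piece down on the floor of its tray the same way up as it lies now, side by side with nothing piled up or propped on an edge, and let go of it. Leave the loupe and the caliper where they lie.

Things in the scene. Friction and masses are not known exactly. Their poses are not given: they have to be found in the camera images.
- brass_bar: Brass ingot bar, yellow metal, 60 mm long (its x axis), 20 mm wide (y), 14 mm high, lying flat; origin at the centre of its underside, z up. About 145 g. Loose. Take it across its 20 mm width.
- brass_ring: Brass tube offcut, yellow metal: a plain open ring standing on its end, 36 mm outside diameter, 28 mm bore, 20 mm high; origin at the centre of its underside, z up along the bore. About 70 g. Loose. Take it across the outside.
- copper_bar: Copper ingot bar, reddish-brown metal, same shape as the brass bar, 60 mm long (its x axis), 20 mm wide (y), 14 mm high, lying flat; origin at the centre of its underside, z up. About 145 g. Loose. Take it across its 20 mm width.
- copper_disc: Copper disc blank, reddish-brown metal, 40 mm diameter, 8 mm thick, lying flat; origin at the centre of its underside, z up. About 90 g. Loose. Take it across the rim.
- silver_button: Silver casting button, white metal, standing on its foot: a round foot 32 mm in diameter with upright sides 9 mm high, a cone above it and a 9 mm thick sprue stub on top, 26 mm high in all; origin at the centre of its underside, z up. About 100 g. Loose. Take it by the round foot or by the stub.
- green_tray: Open-topped green plastic tray for brass, 120 mm (its x axis) by 150 mm (y) outside, walls 4 mm thick, rim 24 mm above the table, floor 4 mm thick, so the inside is 112 by 142 mm and its floor lies 4 mm above the table; origin at the centre of the underside, z up. It does not move. Where it stands, its yaw and which of the three trays stands where change from start to start.
- blue_tray: Open-topped blue plastic tray for copper, 120 mm (its x axis) by 150 mm (y) outside, walls 4 mm thick, rim 24 mm above the table, floor 4 mm thick, so the inside is 112 by 142 mm and its floor lies 4 mm above the table; origin at the centre of the underside, z up. It does not move. Where it stands, its yaw and which of the three trays stands where change from start to start.
- white_tray: Open-topped white plastic tray for silver, 120 mm (its x axis) by 150 mm (y) outside, walls 4 mm thick, rim 24 mm above the table, floor 4 mm thick, so the inside is 112 by 142 mm and its floor lies 4 mm above the table; origin at the centre of the underside, z up. It does not move. Where it stands, its yaw and which of the three trays stands where change from start to start.
- loupe: Bystander: black folding eye loupe lying among the metal pieces: round lens barrel 28 mm in diameter and 15 mm high, with a black cover 21 mm wide that reaches 45 mm from the barrel's axis towards its -x; origin under the barrel's centre. Loose, not to be moved.
- caliper: Bystander: digital caliper lying flat beyond the metal pieces, on the right (-y) part of the bench towards its far edge: steel beam 225 mm long (its x axis) with a black display body, 13 mm high; the jaws reach 46 mm to its -y; origin in the middle of the beam, at the underside. Loose, not to be moved.
Mind the look-alikes: they are no part of the job. What is shaped like the brass_ring but red is not meant.

How it is judged (in metres and radians):
At the end, for the whole second after the job is handed in: Each piece lies flat in its right tray: its origin within 52 mm (tray x) and 67 mm (tray y) of the tray centre and under 9 mm above the tray underside, its z axis within 0.2 rad of upright; all at rest (under 0.02 m/s). Brass: green, copper: blue, silver: white (x of brass_bar in the frame of green_tray between -0.052 and 0.052 m and y of brass_bar in the frame of green_tray between -0.067 and 0.067 m and z of each of brass_bar, brass_ring in the frame of green_tray below 0.009 m and angle between each of brass_bar, brass_ring, copper_bar, copper_disc, silver_button's own z axis and vertical below 0.2 rad and linear speed of each of brass_bar, brass_ring, copper_bar, copper_disc, silver_button below 0.02 m/s and x of brass_ring in the frame of green_tray between -0.052 and 0.052 m and y of brass_ring in the frame of green_tray between -0.067 and 0.067 m and x of copper_bar in the frame of blue_tray between -0.052 and 0.052 m and y of copper_bar in the frame of blue_tray between -0.067 and 0.067 m and z of each of copper_bar, copper_disc in the frame of blue_tray below 0.009 m and x of copper_disc in the frame of blue_tray between -0.052 and 0.052 m and y of copper_disc in the frame of blue_tray between -0.067 and 0.067 m and x of silver_button in the frame of white_tray between -0.052 and 0.052 m and y of silver_button in the frame of white_tray between -0.067 and 0.067 m and z of silver_button in the frame of white_tray below 0.009 m); the robot touches nothing.
It fails at once if the loupe has been moved by more than 15 mm (distance of loupe from where it was at the start of the episode above 0.015 m).
It fails at once if the caliper has been moved by more than 15 mm (distance of caliper from where it was at the start of the episode above 0.015 m).
It also fails if it takes over 104 s, if anything falls off the work surface, if the arm or the gripper's body presses on something with over 40 N, if the wrist force passes 120 N, or if a joint passes its speed limit or range.

### The arm

A 7-joint arm with a two-finger parallel gripper is mounted at the origin on the work surface. World frame = base frame: x ahead of the robot, y to its left, z up, the work surface at z = 0. Lengths are in m, angles in degrees, forces in N, time in s.
With the tool pointing down it reaches from about 0.425 to 0.875 m from the base axis. Payload 9.9 kg.
Tool frame: the origin (TCP) lies on the mounting face of the last link; the fingertips stand 173 mm ahead of it and the grasp point (between the pads) lies 155 mm ahead of it (bot.grasp_offset is the distance from the TCP to the grasp point, in m); z points along the fingers, y is the line along which they close (so a half turn about z gives the same grasp; the last joint's range is limited). The gripper opens to 85 mm and grips with 20 to 120 N. Pads are 22 mm wide; open, the fingers measure 114 mm over their backs; the gripper's body (76 mm by 85 mm) begins 54 mm behind the grasp point. The pads swing forward as they close: fully open they stand 13 mm farther back than shut.
Start: joints at [-4.801, 32.985, 1.427, 82.34, -0.859, 64.687, -3.237], TCP at [0.675, 0, 0.405] pointing down, gripper open.
Joint ranges: [-157.87, 157.87], [-19.46, 123.44], [-87.15, 90], [11.01, 140.99], [-62.26, 242.26], [9.8, 113.94], [-161.44, 161.44]. Speed limits (degrees/s): [127.2, 127.2, 172.46, 172.46, 180, 180, 180].

### API

Orientations are given as [roll, pitch, yaw] about the fixed x, y, z axes, in that order (R = Rz(yaw) Ry(pitch) Rx(roll)).
In Python, from rig import sensors, optics, ticket, bot gives the robot as it stands. The module is installed in compiled form; this text tells all that it offers.
- The arm moves only by the tool jog_arm, never from a script. Its argument "rows" is text: rows parted by semicolons, each of 7 numbers parted by spaces: the shift along the tool's x, y, z in units of 0.075 m (1.0 is 0.075 m), then the turn, a rotation vector about the tool's x, y, z in units of 0.5 rad (1.0 is 0.5 rad), then the closure, from 0 (fully open) to 1 (shut). In form: x y z wx wy wz fingers; .... A call has 1 to 8 rows; each row shifts and turns the commanded pose from where the row before left it, along the tool's axes as they then stand; what a row does not reach is not made up. A row lasts 1/12 s, in which the tool goes at most 41.7 mm and 7.16 degrees, less where a joint would pass 70% of its speed; a pose out of reach is approached as far as the arm can. A call with a number of a shift or a turn outside -1 to 1 is refused whole. A call with a gripper value outside its range is refused whole. The fingers move at their own pace and stop on an object; the grip force is fixed at half the most. Time passes only in rows, so rows that do not move let the fingers close. It gives the time, the measured TCP pose, the force, the opening and the grip force at its end, in the units of the state.
- sensors.get_obs(): the state, without advancing time (a new reading comes with each control period).
- optics.read_camera(name): name is "scene" or "side" or "wrist"; returns (picture, depth): 420x560x3 uint8, blue, green, red; 420x560 float32, m along the optical axis (not along the pixel's ray), 0 where there is no reading.
- optics.camera_info(name): a dict with "fovy" (degrees; the focal length in pixels is half the picture's height over the tangent of half this angle, whatever the lens; pixels are square), "cx", "cy" (the principal point, pixels), "R" (3x3) and "t" (3): a world point X has camera coordinates R X + t. Camera axes: x right, y down, z forward; pixel columns grow to the right and rows downward; lengths in m; the calibration is good to about 2 mm. A picture is of the moment at which its call begins: read the wrist's pose just before it. camera_info takes no time and is no camera call; for the wrist camera it gives the pose at the moment of the call.
- ticket.close_job(): hands the job in; it is judged then, once.
Trained networks look in the newest picture that a camera, given by its name, has taken for a name from the list of things; names that differ only in an ending like _2 or _b are one class to them, and where a whole thing is asked for, a point or a joint stands for the part that bears it (a point fixed in the world has none). Each returns a list of dicts, best first, with "confidence" (0 to 1); they miss things now and then, are a little off and sometimes report something else, mostly with a low value. They report only what shows in the picture. A call takes as long as a camera call. They do not tell look-alikes from the thing itself.
- optics.find_in(query, camera): "centre" ([x, y, z] in m, in world coordinates, good to about 4 mm: the middle of the surface that is visible of it).
- optics.masks_of(query, camera): "region" (420x560 bool, what is visible of it).
- optics.landmark_of(query, camera): "centre" ([x, y, z] in m, in world coordinates, good to about 4 mm: a listed point, or the origin of a listed thing).
The state is a dict: "time_s": time; "joints": joint angles; "joint_velocities": joint speeds; "effort": joint torques, N m; "eef_pos": TCP position; "tool_rot": TCP orientation; "force": force on the tool from outside, world axes, zero at the start; "moment": the same for the moment, N m; "opening": finger opening in m; "gripper_force": force on a finger pad.
Only numpy, scipy, OpenCV 4.12 (cv2) and the standard library are available. Lean on these libraries where they do the work, as an engineer would, in place of code of your own. Each camera call takes 0.05 s, during which the arm holds its last target. There are 200 camera calls.

## Working session

There is one attempt and no reset: what is moved stays moved. The work goes in short steps, Python scripts to look and compute and a tool call to move; the robot and the scene stay as the last step left them, time stands still between calls to the robot, and variables do not carry over. Pictures are saved under pics/ and viewed, at most 14 in all, crops included, and the job is handed in when it is done.

Besides the shell and the picture viewer there is one more tool, called as a command line: name --argument value ..., lists and objects as JSON in quotes. jog_arm: Moves the arm, as the interface text tells. Shifts and turns lie within -1 to 1; 1 stands for 0.075 m of shift or 0.5 rad of turn. Its arguments: {"type":"object","properties":{"rows":{"type":"string"}},"required":["rows"]}

```bash
mkdir -p pics
cat > h.py <<'E'
import numpy as np, cv2
from rig import sensors, optics, ticket, bot
def cloud(cam):
    o=optics.camera_info(cam); img,d=optics.read_camera(cam)
    f=210/np.tan(np.radians(o["fovy"]/2)); v,u=np.mgrid[0:420,0:560]
    P=np.stack([(u-o["cx"])/f*d,(v-o["cy"])/f*d,d],-1)
    W=(P-np.array(o["t"]))@np.array(o["R"]); W[d==0]=np.nan
    return img,W
E
python3 - <<'E'
from h import *
img,W=cloud("scene"); cv2.imwrite("pics/scene.png",img); np.save("W.npy",W)
for n in "brass_bar brass_ring copper_bar copper_disc silver_button green_tray blue_tray white_tray loupe caliper".split():
    r=optics.masks_of(n,"scene")
    for k in r[:3]:
        m=k["region"]; p=W[m]; p=p[~np.isnan(p[:,0])]
        v,u=np.nonzero(m)
        zt=np.percentile(p[:,2],90); q=p[p[:,2]>zt-.004]
        rc=cv2.minAreaRect((q[:,:2]*1000).astype(np.float32))
        print(n,round(k["confidence"],2),"px",int(u.mean()),int(v.mean()),"n",m.sum(),"z",zt.round(4),"rect",np.round(rc[0],0),np.round(rc[1],0),round(rc[2]),"bgr",img[m].mean(0).astype(int))
print(optics.camera_info("scene"),sensors.get_obs()["time_s"])
E
```

```text
brass_bar 0.64 px 263 147 n 168 z 0.0163 rect [429. 139.] [19. 59.] 45 bgr [ 49 131 167]
brass_ring 0.68 px 146 225 n 272 z 0.0209 rect [ 381. -192.] [34. 34.] 76 bgr [ 30  31 104]
brass_ring 0.64 px 168 198 n 208 z 0.0212 rect [ 367. -114.] [35. 34.] 6 bgr [ 22  25 112]
brass_ring 0.51 px 190 222 n 192 z 0.0206 rect [ 448. -126.] [35. 33.] 85 bgr [ 39  99 125]
copper_bar 0.68 px 305 170 n 201 z 0.0164 rect [553. 149.] [20. 59.] 5 bgr [ 57  83 138]
copper_disc 0.63 px 258 213 n 222 z 0.0106 rect [545. -12.] [38. 35.] 4 bgr [ 62  90 152]
silver_button 0.41 px 227 190 n 142 z 0.0228 rect [451.  -9.] [7. 8.] 55 bgr [169 167 165]
green_tray 0.77 px 303 262 n 4354 z 0.024 rect [697. -44.] [155. 125.] 73 bgr [ 59 124  37]
green_tray 0.34 px 212 246 n 282 z 0.0174 rect [ 527. -136.] [58. 24.] 1 bgr [54 53 50]
blue_tray 0.84 px 127 303 n 5233 z 0.0238 rect [ 487. -330.] [154. 126.] 72 bgr [147  68  28]
blue_tray 0.32 px 263 147 n 179 z 0.0163 rect [429. 140.] [19. 60.] 45 bgr [ 50 130 165]
white_tray 0.82 px 358 122 n 859 z 0.0246 rect [636. 210.] [ 64. 446.] 24 bgr [163 169 173]
loupe 0.7 px 211 246 n 336 z 0.0173 rect [ 527. -136.] [59. 26.] 6 bgr [54 53 49]
caliper 0.83 px 251 388 n 1988 z 0.0145 rect [ 760. -308.] [211.  54.] 22 bgr [104 107 110]
{'fovy': 49.03558830911004, 'cx': 278.90128660605023, 'cy': 207.97981791362838, 'R': array([[ 7.69646178e-01,  6.38470140e-01, -8.00820401e-04],
       [ 5.33610530e-01, -6.43930475e-01, -5.48282177e-01],
       [-3.50577471e-01,  4.21555956e-01, -8.36293019e-01]]), 't': array([-0.45740223, -0.2824242 ,  1.22331835])} 0.55
```

View pics/scene.png

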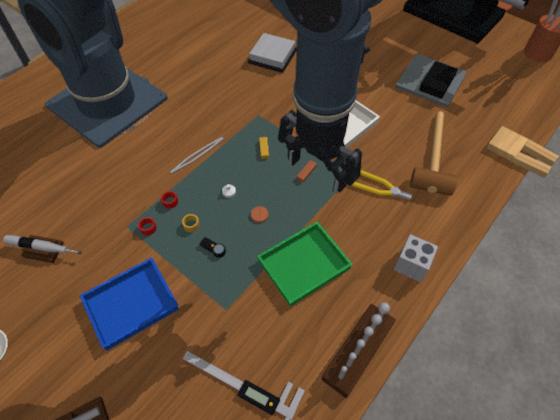

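The scene view shows the real brass ring at (190,222), with red look-alikes at (146,225) and (168,198). The white tray, near (355,122), is partly hidden by the gripper. The side camera should help with that.

Run:
```python
from h import *
s=sensors.get_obs(); print(s["eef_pos"],s["tool_rot"],s["opening"])
for cam in ["side","wrist"]:
    img,W=cloud(cam); cv2.imwrite(f"pics/{cam}.png",img)
    for n in "brass_bar brass_ring copper_bar copper_disc silver_button green_tray blue_tray white_tray loupe".split():
      for k in optics.masks_of(n,cam)[:3]:
        m=k["region"]; p=W[m]; p=p[~np.isnan(p[:,0])]
        if len(p)<20 or k["confidence"]<.4: continue
        zt=np.percentile(p[:,2],90); q=p[(p[:,2]>zt-.004)&(p[:,2]<.03)]
        if len(q)<5: continue
        rc=cv2.minAreaRect((q[:,:2]*1000).astype(np.float32)); v,u=np.nonzero(m)
        print(cam,n,round(k["confidence"],2),"px",int(u.mean()),int(v.mean()),"z",zt.round(4),"rect",np.round(rc[0]),np.round(rc[1]),round(rc[2]),"bgr",img[m].mean(0).astype(int))
i=np.hstack([cv2.imread("pics/side.png"),cv2.imread("pics/wrist.png")]);cv2.imwrite("pics/sw.png",cv2.resize(i,(800,300)))
```

```text
[ 6.74979930e-01 -3.66634830e-06  4.04681055e-01] [-1.79996042e+02 -8.84870295e-04  8.99986089e+01] 0.08540199293862917
side brass_bar 0.86 px 201 220 z 0.0164 rect [427. 141.] [22. 60.] 43 bgr [ 38 131 167]
side brass_ring 0.9 px 289 283 z 0.0217 rect [ 447. -125.] [36. 32.] 50 bgr [ 27 114 147]
side brass_ring 0.85 px 283 328 z 0.0217 rect [ 380. -191.] [36. 34.] 49 bgr [ 20  23 131]
side brass_ring 0.57 px 246 302 z 0.0216 rect [ 366. -114.] [36. 33.] 56 bgr [ 22  25 128]
side copper_bar 0.6 px 248 198 z 0.0163 rect [552. 150.] [20. 60.] 7 bgr [ 52  79 134]
side copper_disc 0.67 px 290 233 z 0.0106 rect [544. -10.] [38. 38.] 82 bgr [ 58  92 158]
side silver_button 0.76 px 250 250 z 0.0214 rect [449.  -9.] [ 8. 10.] 60 bgr [175 173 170]
side green_tray 0.98 px 355 211 z 0.0251 rect [697. -44.] [156. 125.] 73 bgr [ 52 122  23]
side blue_tray 0.69 px 409 355 z 0.025 rect [ 488. -330.] [155. 126.] 73 bgr [154  70  20]
side white_tray 0.88 px 200 173 z 0.0253 rect [525. 325.] [156. 124.] 84 bgr [175 182 185]
side loupe 0.84 px 327 268 z 0.0172 rect [ 525. -139.] [59. 26.] 12 bgr [48 48
[... 380 characters left out ...]
0.64 px 56 261 z 0.0191 rect [ 367. -113.] [35. 36.] 87 bgr [ 24  27 131]
wrist copper_bar 0.89 px 174 43 z 0.0141 rect [553. 149.] [20. 60.] 5 bgr [ 63  96 167]
wrist copper_disc 0.57 px 183 185 z 0.008 rect [546. -10.] [37. 38.] 84 bgr [ 76 117 201]
wrist silver_button 0.7 px 107 184 z 0.0199 rect [451.  -8.] [8. 8.] 65 bgr [204 204 201]
wrist silver_button 0.56 px 61 52 z 0.0141 rect [429. 140.] [20. 59.] 44 bgr [ 55 156 196]
wrist green_tray 0.6 px 304 211 z 0.0228 rect [697. -45.] [154. 124.] 73 bgr [ 73 164  47]
wrist blue_tray 0.78 px 149 391 z 0.0231 rect [ 474. -308.] [187.  59.] 37 bgr [147  64  29]
wrist loupe 0.59 px 161 273 z 0.0124 rect [ 501. -131.] [15.  6.] 35 bgr [35 34 30]
```

View pics/sw.png

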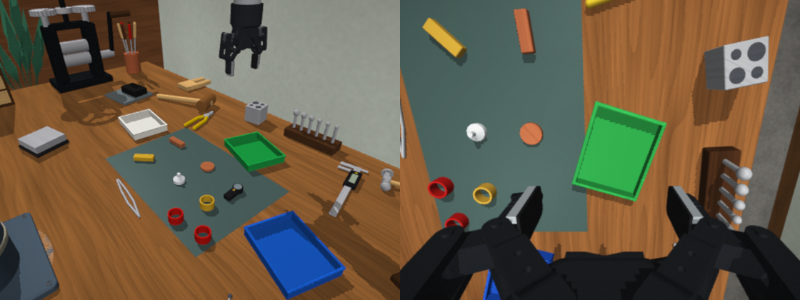

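Positions agree to about 2 mm across the three views. First move: go above the brass bar, then turn to 135° yaw.

jog_arm --rows "0.233 -0.411 0.16 0 0 0 0.4; 0.233 -0.411 0.16 0 0 0 0.4; 0.233 -0.411 0.16 0 0 0 0.4; 0.233 -0.411 0.16 0 0 0 0.4; 0.233 -0.411 0.16 0 0 0 0.4; 0.233 -0.411 0.16 0 0 0 0.4; 0.233 -0.411 0.16 0 0 0 0.4; 0.233 -0.411 0.16 0 0 0 0.4"

```text
time_s: 2.22
eef_pos: [0.4269, 0.1403, 0.3086]
tool_rot: [179.9, -0.0, 90.0]
force: [0.7, 1.4, -0.9]
opening: 0.0512
gripper_force: 0.0
```

jog_arm --rows "0 0 0.14 0 0 -0.224 0.4; 0 0 0.14 0 0 -0.224 0.4; 0 0 0.14 0 0 -0.224 0.4; 0 0 0.14 0 0 -0.224 0.4; 0 0 0.14 0 0 -0.224 0.4; 0 0 0.14 0 0 -0.224 0.4; 0 0 0.14 0 0 -0.224 0.4; 0 0 0 0 0 0 0.4"

```text
time_s: 2.88
eef_pos: [0.4282, 0.1396, 0.2339]
tool_rot: [-179.9, -0.1, 135.2]
force: [-0.1, 0.2, 0.8]
opening: 0.0515
gripper_force: 0.0
```

Run:
```python
from h import *
img,W=cloud("wrist"); cv2.imwrite("pics/w1.png",img)
for k in optics.masks_of("brass_bar","wrist")[:2]:
    p=W[k["region"]]; p=p[~np.isnan(p[:,0])]; q=p[(p[:,2]>.009)&(p[:,2]<.02)]
    print(k["confidence"],cv2.minAreaRect((q[:,:2]*1000).astype(np.float32)))
# finger points: lowest points near the tool
s=sensors.get_obs(); e=np.array(s["eef_pos"]); a=np.radians(s["tool_rot"][2])
d=(W-e); t=np.stack([d[...,0]*np.cos(a)+d[...,1]*np.sin(a), d[...,0]*np.sin(a)-d[...,1]*np.cos(a), -d[...,2]],-1)
m=(np.abs(t[...,0])<.03)&(np.abs(t[...,1])<.07)&(t[...,2]<.19)
print("finger tip depth",np.nanpercentile(t[m][:,2],[50,90,99,100]))
```

```text
0.86 ((427.68463134765625, 140.41419982910156), (19.81704330444336, 60.00493621826172), 44.72981643676758)
finger tip depth [0.09734021 0.12500957 0.1621082  0.17290075]
```

View pics/w1.png

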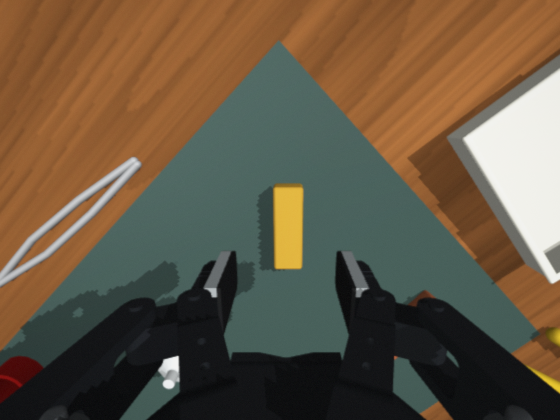

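The bar at (288,227) sits square and centred between the fingers, at (237,270) and (342,270). I'll descend and grip.

jog_arm --rows "0 0 0.3 0 0 0 0.4; 0 0 0.3 0 0 0 0.4; 0 0 0.2 0 0 0 0.4; 0 0 0 0 0 0 0.4; 0 0 0 0 0 0 1; 0 0 0 0 0 0 1; 0 0 0 0 0 0 1; 0 0 0 0 0 0 1"

```text
time_s: 3.65
eef_pos: [0.4287, 0.1399, 0.1766]
tool_rot: [179.9, 0.1, 134.9]
force: [-1.2, -0.4, 6.1]
opening: 0.0184
gripper_force: 58.9
```

jog_arm --rows "0 0 -0.14 0 0 0.224 1; 0 0 -0.14 0 0 0.224 1; 0 0 -0.14 0 0 0.224 1; 0 0 -0.14 0 0 0.224 1; 0 0 -0.14 0 0 0.224 1; 0 0 -0.14 0 0 0.224 1; 0 0 -0.14 0 0 0.224 1; 0 0 0 0 0 0 1"

```text
time_s: 4.32
eef_pos: [0.4288, 0.14, 0.2511]
tool_rot: [179.8, -0.1, 89.7]
force: [1.3, -0.2, -1.6]
opening: 0.0182
gripper_force: 59.2
```

jog_arm --rows "-0.226 0.412 0 0 0 0 1; -0.226 0.412 0 0 0 0 1; -0.226 0.412 0 0 0 0 1; -0.226 0.412 0 0 0 0 1; -0.226 0.412 0 0 0 0 1; -0.226 0.412 0 0 0 0 1; -0.226 0.412 0 0 0 0 1; -0.226 0.412 0 0 0 0 1"

```text
time_s: 4.98
eef_pos: [0.6767, 0.0029, 0.2487]
tool_rot: [-180.0, -0.0, 90.2]
force: [1.4, 0.9, -1.4]
opening: 0.0184
gripper_force: 59.2
```

jog_arm --rows "-0.226 0.412 0 0 0 0 1; 0 0 0 0 0 0 1; 0 0 0 0 0 0 1"

```text
time_s: 5.23
eef_pos: [0.7073, -0.0149, 0.2479]
tool_rot: [180.0, 0.0, 90.0]
force: [-1.2, 0.7, -1.4]
opening: 0.0182
gripper_force: 59.4
```

jog_arm --rows "0 0 0.35 0 0 0 1; 0 0 0.33 0 0 0 1; 0 0 0.19 0 0 0 1; 0 0 0 0 0 0 1; 0 0 0 0 0 0 1; 0 0 0 0 0 0 0.45; 0 0 0 0 0 0 0.45; 0 0 0 0 0 0 0.45"

```text
time_s: 5.9
eef_pos: [0.7067, -0.0126, 0.1843]
tool_rot: [179.9, -0.0, 90.0]
force: [-1.3, 0.3, -0.2]
opening: 0.047
gripper_force: 0.0
```

jog_arm --rows "0 0 -0.3 0 0 0 0.45; 0 0 -0.35 0 0 0 0.45; 0 0 -0.3 0 0 0 0.4; 0.359 -0.341 0 0 0 0 0.4; 0.359 -0.341 0 0 0 0 0.4; 0.359 -0.341 0 0 0 0 0.4; 0.359 -0.341 0 0 0 0 0.4; 0.359 -0.341 0 0 0 0 0.4"

```text
time_s: 6.57
eef_pos: [0.5773, 0.1228, 0.2554]
tool_rot: [179.9, -0.0, 90.0]
force: [0.6, 1.8, -0.6]
opening: 0.0507
gripper_force: 0.0
```

jog_arm --rows "0.359 -0.341 0 0 0 0 0.4; 0 0 0.2 0 0 -0.175 0.4; 0 0 0.2 0 0 0 0.4; 0 0 0 0 0 0 0.4"

```text
time_s: 6.9
eef_pos: [0.552, 0.1495, 0.2234]
tool_rot: [-179.9, 0.0, 95.1]
force: [-0.7, -0.1, 0.4]
opening: 0.0516
gripper_force: 0.0
```

Run:
```python
from h import *
img,W=cloud("wrist"); cv2.imwrite("pics/w2.png",img)
for k in optics.masks_of("copper_bar","wrist")[:2]:
    p=W[k["region"]]; p=p[~np.isnan(p[:,0])]; q=p[(p[:,2]>.009)&(p[:,2]<.02)]
    print(k["confidence"],cv2.minAreaRect((q[:,:2]*1000).astype(np.float32)))
img,W=cloud("side")
for k in optics.masks_of("brass_bar","side")[:1]:
    p=W[k["region"]]; p=p[~np.isnan(p[:,0])]; zt=np.percentile(p[:,2],90); q=p[p[:,2]>zt-.004]
    print(k["confidence"],zt,cv2.minAreaRect((q[:,:2]*1000).astype(np.float32)))
```

```text
0.71 ((552.5933837890625, 149.59620666503906), (19.97425651550293, 59.73599624633789), 5.111781597137451)
0.76 0.020317157985734923 ((705.8409423828125, -10.798810958862305), (23.080753326416016, 60.376670837402344), 4.234354019165039)
```

jog_arm --rows "0 0 0.25 0 0 0 0.4; 0 0 0.25 0 0 0 0.4; 0 0 0.12 0 0 0 0.4; 0 0 0 0 0 0 0.4; 0 0 0 0 0 0 1; 0 0 0 0 0 0 1; 0 0 0 0 0 0 1; 0 0 0 0 0 0 1"

```text
time_s: 7.77
eef_pos: [0.5535, 0.1488, 0.1795]
tool_rot: [179.9, -0.0, 95.0]
force: [-1.0, -0.9, 6.2]
opening: 0.0185
gripper_force: 59.2
```

jog_arm --rows "0 0 -0.3 0 0 0.175 1; 0 0 -0.35 0 0 0 1; 0 0 -0.35 0 0 0 1; 0 0 0 0 0 0 1"

```text
time_s: 8.1
eef_pos: [0.5544, 0.1491, 0.2582]
tool_rot: [179.6, -0.1, 90.0]
force: [1.5, 0.2, -3.0]
opening: 0.0183
gripper_force: 59.3
```

jog_arm --rows "-0.497 -0.062 0 0 0 0 1; -0.497 -0.062 0 0 0 0 1; -0.497 -0.062 0 0 0 0 1; -0.497 -0.062 0 0 0 0 1; -0.497 -0.062 0 0 0 0 1; -0.497 -0.062 0 0 0 0 1; -0.497 -0.062 0 0 0 0 1; -0.497 -0.062 0 0 0 0 1"

```text
time_s: 8.77
eef_pos: [0.5153, -0.1511, 0.2533]
tool_rot: [180.0, 0.0, 90.0]
force: [0.4, 0.0, -2.5]
opening: 0.018
gripper_force: 59.3
```

jog_arm --rows "-0.497 -0.062 0 0 0 0 1; -0.497 -0.062 0 0 0 0 1; -0.497 -0.062 0 0 0 0 1; -0.497 -0.062 0 0 0 0 1; 0 0 0 0 0 0 1; 0 0 0 0 0 0 1"

```text
time_s: 9.27
eef_pos: [0.496, -0.3013, 0.2531]
tool_rot: [-180.0, 0.1, 89.7]
force: [0.9, 1.7, -1.8]
opening: 0.0177
gripper_force: 59.3
```

jog_arm --rows "0 0 0.35 0 0 0 1; 0 0 0.35 0 0 0 1; 0 0 0.2 0 0 0 1; 0 0 0 0 0 0 1; 0 0 0 0 0 0 1; 0 0 0 0 0 0 0.45; 0 0 0 0 0 0 0.45; 0 0 0 0 0 0 0.45"

```text
time_s: 9.93
eef_pos: [0.4976, -0.2982, 0.1864]
tool_rot: [179.9, 0.0, 90.0]
force: [0.6, -1.0, -0.2]
opening: 0.0473
gripper_force: 0.0
```

jog_arm --rows "0 0 -0.3 0 0 0 0.45; 0 0 -0.35 0 0 0 0.3; 0 0 -0.25 0 0 0 0.25; 0 0 0 0 0 0 0.25"

```text
time_s: 10.27
eef_pos: [0.4983, -0.2991, 0.2574]
tool_rot: [179.7, 0.2, 90.0]
force: [0.9, -0.5, -0.4]
opening: 0.0641
gripper_force: 0.0
```

jog_arm --rows "0.482 0.081 0 0 0 0 0.25; 0.482 0.081 0 0 0 0 0.25; 0.482 0.081 0 0 0 0 0.25; 0.482 0.081 0 0 0 0 0.25; 0.482 0.081 0 0 0 0 0.25; 0.482 0.081 0 0 0 0 0.25; 0.482 0.081 0 0 0 0 0.25; 0.482 0.081 0 0 0 0 0.25"

```text
time_s: 10.93
eef_pos: [0.5458, -0.0074, 0.2533]
tool_rot: [180.0, -0.0, 90.0]
force: [1.2, -0.2, -0.2]
opening: 0.064
gripper_force: 0.0
```

jog_arm --rows "0 0 0 0 0 0 0.25; 0 0 0 0 0 0 0.25"

```text
time_s: 11.1
eef_pos: [0.546, -0.0064, 0.2531]
tool_rot: [180.0, -0.1, 90.3]
force: [-0.1, -0.3, -0.5]
opening: 0.064
gripper_force: 0.0
```

Run:
```python
from h import *
img,W=cloud("wrist"); cv2.imwrite("pics/w3.png",img)
for k in optics.masks_of("copper_disc","wrist")[:2]:
    p=W[k["region"]]; p=p[~np.isnan(p[:,0])]; q=p[(p[:,2]>.004)&(p[:,2]<.015)]
    print(k["confidence"],cv2.minAreaRect((q[:,:2]*1000).astype(np.float32)))
img,W=cloud("side")
for k in optics.masks_of("copper_bar","side")[:1]:
    p=W[k["region"]]; p=p[~np.isnan(p[:,0])]; zt=np.percentile(p[:,2],90); q=p[p[:,2]>zt-.004]
    print(k["confidence"],zt,cv2.minAreaRect((q[:,:2]*1000).astype(np.float32)))
```

```text
0.91 ((545.662109375, -11.080289840698242), (39.061668395996094, 38.465049743652344), 89.35994720458984)
0.77 0.020258001581820388 ((497.13836669921875, -295.148681640625), (21.575469970703125, 60.270103454589844), 0.8765487670898438)
```

View pics/w3.png

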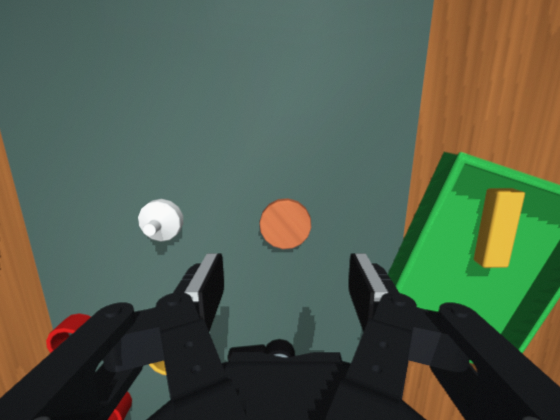

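The disc at (285,224) is centred between the fingers, needing only 4.6 mm along tool x. The brass bar lies flat in the green tray at (500,228).

jog_arm --rows "-0.06 0 0.35 0 0 0 0.25; 0 0 0.35 0 0 0 0.3; 0 0 0.25 0 0 0 0.35; 0 0 0.1 0 0 0 0.4; 0 0 0.03 0 0 0 0.4; 0 0 0 0 0 0 0.4"

```text
time_s: 11.8
eef_pos: [0.5458, -0.0146, 0.1721]
tool_rot: [-180.0, 0.0, 89.9]
force: [-0.5, 1.0, 0.5]
opening: 0.0513
gripper_force: 0.0
```

jog_arm --rows "0.045 0 0 0 0 0 0.4; 0 0 0 0 0 0 0.4; 0 0 0 0 0 0 1; 0 0 0 0 0 0 1; 0 0 0 0 0 0 1; 0 0 0 0 0 0 1"

```text
time_s: 12.3
eef_pos: [0.5462, -0.0101, 0.1737]
tool_rot: [179.9, -0.0, 90.0]
force: [-2.3, 0.5, 11.5]
opening: 0.0369
gripper_force: 58.7
```

jog_arm --rows "0 0 -0.25 0 0 0 1; 0 0 -0.35 0 0 0 1; 0 0 -0.35 0 0 0 1; 0 0 -0.1 0 0 0 1; 0 0 0 0 0 0 1"

```text
time_s: 12.72
eef_pos: [0.5465, -0.0104, 0.2534]
tool_rot: [179.7, -0.0, 90.0]
force: [0.4, 0.1, -2.2]
opening: 0.0367
gripper_force: 60.3
```

jog_arm --rows "-0.475 -0.093 0 0 0 0 1; -0.475 -0.093 0 0 0 0 1; -0.475 -0.093 0 0 0 0 1; -0.475 -0.093 0 0 0 0 1; -0.475 -0.093 0 0 0 0 1; -0.475 -0.093 0 0 0 0 1; -0.475 -0.093 0 0 0 0 1; -0.475 -0.093 0 0 0 0 1"

```text
time_s: 13.38
eef_pos: [0.4891, -0.2969, 0.2497]
tool_rot: [-179.9, -0.0, 90.0]
force: [0.1, -0.3, -1.1]
opening: 0.0363
gripper_force: 60.3
```

jog_arm --rows "-0.475 -0.093 0 0 0 0 1; -0.475 -0.093 0 0 0 0 1; 0 0 0 0 0 0 1; 0 0 0 0 0 0 1; 0 0 0 0 0 0 1"

```text
time_s: 13.8
eef_pos: [0.4758, -0.3662, 0.2497]
tool_rot: [-179.9, -0.1, 90.0]
force: [0.0, 0.7, -1.5]
opening: 0.0366
gripper_force: 60.3
```

Run:
```python
from h import *
img,W=cloud("wrist"); cv2.imwrite("pics/w4.png",img)
```

```text
(no output)
```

View pics/w4.png

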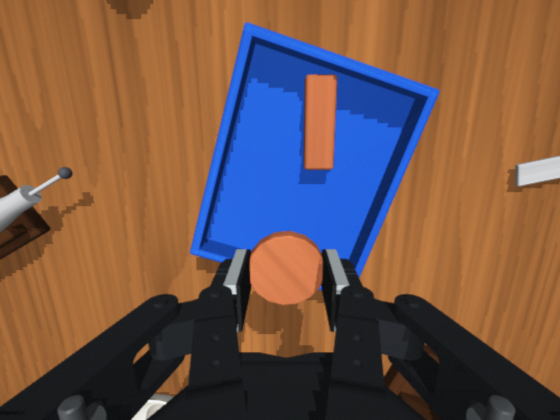

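The disc is held level at (288,268), and the copper bar lies in the blue tray at (320,122). Lowering now.

jog_arm --rows "0 0 0.35 0 0 0 1; 0 0 0.35 0 0 0 1; 0 0 0.25 0 0 0 1; 0 0 0 0 0 0 1; 0 0 0 0 0 0 1; 0 0 0 0 0 0 0.35; 0 0 0 0 0 0 0.35; 0 0 0 0 0 0 0.35"

```text
time_s: 14.52
eef_pos: [0.4764, -0.3662, 0.18]
tool_rot: [180.0, 0.0, 90.0]
force: [-0.8, 0.2, 0.0]
opening: 0.0555
gripper_force: 0.0
```

jog_arm --rows "0 0 -0.3 0 0 0 0.35; 0 0 -0.35 0 0 0 0.35; 0 0 -0.25 0 0 0 0.35; 0 0 0 0 0 0 0.35"

```text
time_s: 14.85
eef_pos: [0.4771, -0.3673, 0.2513]
tool_rot: [179.7, 0.2, 90.0]
force: [0.5, -0.4, -0.0]
opening: 0.0551
gripper_force: 0.0
```

jog_arm --rows "0.461 -0.054 0 0 0 0 0.4; 0.461 -0.054 0 0 0 0 0.4; 0.461 -0.054 0 0 0 0 0.4; 0.461 -0.054 0 0 0 0 0.4; 0.461 -0.054 0 0 0 0 0.4; 0.461 -0.054 0 0 0 0 0.4; 0.461 -0.054 0 0 0 0 0.4"

```text
time_s: 15.43
eef_pos: [0.4471, -0.1231, 0.2472]
tool_rot: [180.0, -0.0, 90.0]
force: [1.7, 0.4, -0.2]
opening: 0.0513
gripper_force: 0.0
```

jog_arm --rows "0 0 0 0 0 -0.224 0.4; 0 0 0 0 0 -0.224 0.4; 0 0 0 0 0 -0.224 0.4; 0 0 0 0 0 -0.224 0.4; 0 0 0 0 0 -0.224 0.4; 0 0 0 0 0 -0.224 0.4; 0 0 0 0 0 -0.224 0.4; 0 0 0 0 0 0 0.4"

```text
time_s: 16.1
eef_pos: [0.4476, -0.1247, 0.2471]
tool_rot: [180.0, -0.0, 135.2]
force: [0.2, 0.5, 0.1]
opening: 0.0511
gripper_force: 0.0
```

Run:
```python
from h import *
img,W=cloud("wrist"); cv2.imwrite("pics/w5.png",img)
for n in ["brass_ring","loupe"]:
  for k in optics.masks_of(n,"wrist")[:3]:
    p=W[k["region"]]; p=p[~np.isnan(p[:,0])]; zt=np.percentile(p[:,2],90); q=p[(p[:,2]>zt-.004)]
    print(n,k["confidence"],zt,cv2.minAreaRect((q[:,:2]*1000).astype(np.float32)),img[k["region"]].mean(0))
img,W=cloud("side")
for k in optics.masks_of("copper_disc","side")[:1]:
    p=W[k["region"]]; p=p[~np.isnan(p[:,0])]; zt=np.percentile(p[:,2],90); q=p[p[:,2]>zt-.004]
    print(k["confidence"],zt,cv2.minAreaRect((q[:,:2]*1000).astype(np.float32)))
```

```text
brass_ring 0.81 0.01930802446266834 ((380.6303405761719, -192.6595458984375), (35.87294006347656, 34.592098236083984), 78.39898681640625) [ 28.20944113  30.6863809  175.31144872]
brass_ring 0.78 0.019531452813408342 ((447.0392761230469, -126.55015563964844), (35.00887680053711, 35.08086013793945), 4.094300270080566) [ 61.67676768 155.91851852 187.43838384]
brass_ring 0.73 0.01963980815053276 ((366.5275573730469, -113.92117309570312), (35.28511047363281, 34.77821731567383), 46.22882843017578) [ 34.92936118  37.46068796 183.89373464]
loupe 0.77 0.012760985109449117 ((495.9442138671875, -136.15673828125), (20.80748748779297, 64.35670471191406), 56.484710693359375) [27.64669164 25.98127341 24.83395755]
0.58 0.014395395134346985 ((475.4463195800781, -365.0864562988281), (38.41217803955078, 37.900760650634766), 7.615360260009766)
```

View pics/w5.png

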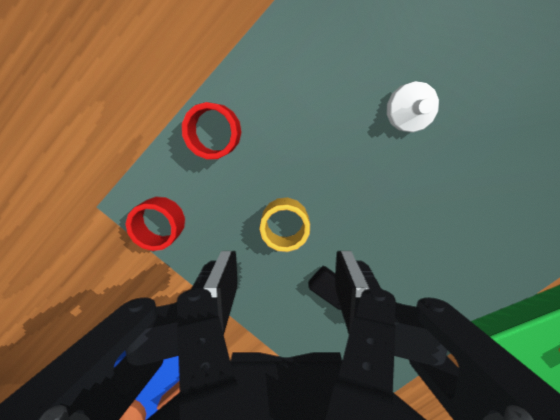

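The brass ring at (285,225) is centred. The loupe's tip at (320,285) is well clear of the finger path.

jog_arm --rows "0 0 0.35 0 0 0 0.4; 0 0 0.35 0 0 0 0.4; 0 0 0.2 0 0 0 0.4; 0 0 0 0 0 0 0.4; 0 0 0 0 0 0 1; 0 0 0 0 0 0 1; 0 0 0 0 0 0 1; 0 0 0 0 0 0 1"

```text
time_s: 17.02
eef_pos: [0.4481, -0.1248, 0.1807]
tool_rot: [179.9, 0.1, 134.9]
force: [0.1, 0.5, -0.7]
opening: 0.0335
gripper_force: 59.6
```

jog_arm --rows "0 0 -0.14 0 0 0.224 1; 0 0 -0.14 0 0 0.224 1; 0 0 -0.14 0 0 0.224 1; 0 0 -0.14 0 0 0.224 1; 0 0 -0.14 0 0 0.224 1; 0 0 -0.14 0 0 0.224 1; 0 0 -0.14 0 0 0.224 1; 0 0 0 0 0 0 1"

```text
time_s: 17.68
eef_pos: [0.4483, -0.1247, 0.2553]
tool_rot: [179.8, 0.0, 89.7]
force: [0.1, 0.2, -1.0]
opening: 0.0331
gripper_force: 59.8
```

jog_arm --rows "0.086 0.454 0 0 0 0 1; 0.086 0.454 0 0 0 0 1; 0.086 0.454 0 0 0 0 1; 0.086 0.454 0 0 0 0 1; 0.086 0.454 0 0 0 0 1; 0.086 0.454 0 0 0 0 1; 0.086 0.454 0 0 0 0 1; 0 0 0 0 0 0 1"

```text
time_s: 18.35
eef_pos: [0.6912, -0.0768, 0.2526]
tool_rot: [179.7, -0.1, 90.4]
force: [-1.2, 0.0, -0.7]
opening: 0.0329
gripper_force: 59.9
```

jog_arm --rows "0 0 0.35 0 0 0 1; 0 0 0.35 0 0 0 1; 0 0 0.2 0 0 0 1; 0 0 0 0 0 0 1; 0 0 0 0 0 0 1; 0 0 0 0 0 0 0.42; 0 0 0 0 0 0 0.42; 0 0 0 0 0 0 0.42"

```text
time_s: 19.02
eef_pos: [0.6862, -0.0796, 0.1861]
tool_rot: [180.0, 0.0, 90.0]
force: [-0.7, 0.7, -0.5]
opening: 0.0494
gripper_force: 0.0
```

jog_arm --rows "0 0 -0.3 0 0 0 0.42; 0 0 -0.35 0 0 0 0.42; 0 0 -0.25 0 0 0 0.42; 0 0 0 0 0 0 0.42"

```text
time_s: 19.35
eef_pos: [0.6875, -0.0798, 0.2581]
tool_rot: [179.6, 0.0, 90.0]
force: [1.0, -0.5, 0.4]
opening: 0.0495
gripper_force: 0.0
```

jog_arm --rows "0.135 -0.449 0 0 0 0 0.4; 0.135 -0.449 0 0 0 0 0.4; 0.135 -0.449 0 0 0 0 0.4; 0.135 -0.449 0 0 0 0 0.4; 0.135 -0.449 0 0 0 0 0.4; 0.135 -0.449 0 0 0 0 0.4; 0.135 -0.449 0 0 0 0 0.4; 0 0 0 0 0 0 0.4"

```text
time_s: 20.02
eef_pos: [0.4437, -0.0074, 0.2529]
tool_rot: [-179.6, -0.0, 90.1]
force: [-1.3, 0.1, -1.0]
opening: 0.0515
gripper_force: 0.0
```

jog_arm --rows "0 0 0 0 0 0 0.4; 0 0 0 0 0 0 0.4"

```text
time_s: 20.18
eef_pos: [0.4511, -0.0086, 0.2536]
tool_rot: [179.9, -0.0, 90.0]
force: [0.0, 0.2, 0.2]
opening: 0.0515
gripper_force: 0.0
```

Run:
```python
from h import *
img,W=cloud("wrist"); cv2.imwrite("pics/w6.png",img)
for k in optics.masks_of("silver_button","wrist")[:2]:
    p=W[k["region"]]; p=p[~np.isnan(p[:,0])]
    for z in (.005,.022):
        q=p[p[:,2]>z]; print(k["confidence"],z,cv2.minAreaRect((q[:,:2]*1000).astype(np.float32)))
```

```text
0.65 0.005 ((449.1387939453125, -8.228254318237305), (29.594802856445312, 31.3175106048584), 0.6432185173034668)
0.65 0.022 ((449.72296142578125, -8.323402404785156), (8.448986053466797, 8.311746597290039), 44.13252639770508)
```

View pics/w6.png

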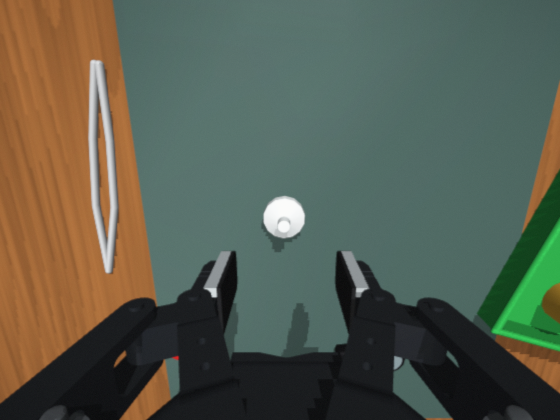

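The button at (284,218) is centred. I'll grip it by the foot.

jog_arm --rows "0 -0.02 0.35 0 0 0 0.4; 0 0 0.35 0 0 0 0.4; 0 0 0.25 0 0 0 0.4; 0 0 0.12 0 0 0 0.4; 0 0 0 0 0 0 0.4; 0 0 0 0 0 0 0.4; 0 0 0 0 0 0 1; 0 0 0 0 0 0 1"

```text
time_s: 20.95
eef_pos: [0.4494, -0.0087, 0.1736]
tool_rot: [179.9, -0.0, 90.0]
force: [-4.7, -0.2, 22.0]
opening: 0.029
gripper_force: 59.1
```

jog_arm --rows "0 0 0 0 0 0 1; 0 0 0 0 0 0 1; 0 0 -0.25 0 0 0 1; 0 0 -0.35 0 0 0 1; 0 0 -0.35 0 0 0 1; 0 0 -0.15 0 0 0 1; 0 0 0 0 0 0 1"

```text
time_s: 21.53
eef_pos: [0.4496, -0.0086, 0.2582]
tool_rot: [179.7, -0.0, 90.0]
force: [0.3, 0.4, -0.8]
opening: 0.0288
gripper_force: 59.9
```

jog_arm --rows "0.445 0.1 0 0 0 0 1; 0.445 0.1 0 0 0 0 1; 0.445 0.1 0 0 0 0 1; 0.445 0.1 0 0 0 0 1; 0.445 0.1 0 0 0 0 1; 0.445 0.1 0 0 0 0 1; 0.445 0.1 0 0 0 0 1; 0.445 0.1 0 0 0 0 1"

```text
time_s: 22.2
eef_pos: [0.5087, 0.2601, 0.2547]
tool_rot: [-180.0, 0.0, 90.0]
force: [0.1, -1.2, -1.0]
opening: 0.0286
gripper_force: 59.9
```

jog_arm --rows "0.445 0.1 0 0 0 0 1; 0.445 0.1 0 0 0 0 1; 0 0 0 0 0 0 1; 0 0 0 0 0 0 1; 0 0 0 0 0 0 1"

```text
time_s: 22.62
eef_pos: [0.5235, 0.3245, 0.2545]
tool_rot: [-179.9, 0.1, 90.0]
force: [-0.7, 0.5, -0.9]
opening: 0.0287
gripper_force: 59.9
```

Run:
```python
from h import *
img,W=cloud("wrist"); cv2.imwrite("pics/w7.png",img)
```

```text
(no output)
```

View pics/w7.png

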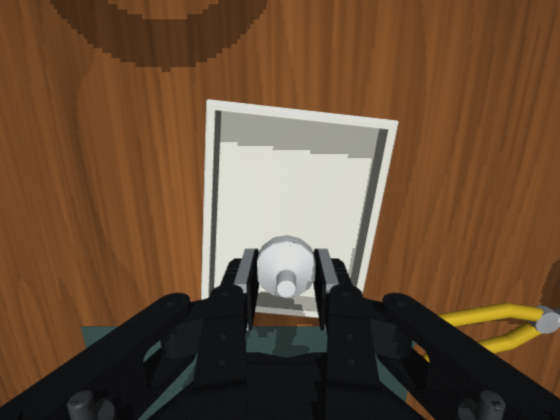

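The button is held upright at (286,267) over the white tray. I'll lower it and release.

jog_arm --rows "0 0 0.35 0 0 0 1; 0 0 0.35 0 0 0 1; 0 0 0.3 0 0 0 1; 0 0 0 0 0 0 1; 0 0 0 0 0 0 1; 0 0 0 0 0 0 0.45; 0 0 0 0 0 0 0.45; 0 0 0 0 0 0 0.45"

```text
time_s: 23.33
eef_pos: [0.5241, 0.3247, 0.181]
tool_rot: [180.0, -0.0, 90.0]
force: [-0.3, 0.3, 0.1]
opening: 0.0471
gripper_force: 0.0
```

jog_arm --rows "0 0 -0.3 0 0 0 0.45; 0 0 -0.4 0 0 0 0.45; 0 0 -0.4 0 0 0 0.45; -0.4 0 -0.3 0 0 0 0.45; -0.4 0 -0.3 0 0 0 0.45; -0.4 0 0 0 0 0 0.45; -0.4 0 0 0 0 0 0.45; 0 0 0 0 0 0 0.45"

```text
time_s: 24.0
eef_pos: [0.5242, 0.1982, 0.3091]
tool_rot: [179.9, 0.2, 89.6]
force: [0.2, -1.8, -0.2]
opening: 0.0466
gripper_force: 0.0
```

Run:
```python
from h import *
T={"green_tray":(697,-44,-17),"blue_tray":(487.5,-330,-17),"white_tray":(525,325,-6)}
for cam in ["side","scene"]:
  img,W=cloud(cam); cv2.imwrite(f"pics/end_{cam}.png",img)
  for n,t in dict(brass_bar="green_tray",brass_ring="green_tray",copper_bar="blue_tray",copper_disc="blue_tray",silver_button="white_tray",loupe=None,caliper=None).items():
    for k in optics.masks_of(n,cam)[:3]:
      p=W[k["region"]]; p=p[~np.isnan(p[:,0])]; zt=np.percentile(p[:,2],90); q=p[p[:,2]>zt-.004]
      c=cv2.minAreaRect((q[:,:2]*1000).astype(np.float32)); o=""
      if t:
        x,y,a=T[t]; a=np.radians(a); d=np.array(c[0])-(x,y); o=np.round([d@[np.cos(a),np.sin(a)],d@[-np.sin(a),np.cos(a)]])
      print(cam,n,round(k["confidence"],2),zt.round(4),np.round(c[0]),np.round(c[1]),t,o)
i=np.hstack([cv2.imread("pics/end_side.png"),cv2.imread("pics/end_scene.png")]);cv2.imwrite("pics/end.png",cv2.resize(i,(800,300)))
```

```text
side brass_bar 0.66 0.0202 [705. -12.] [19. 59.] green_tray [-2. 33.]
side brass_ring 0.81 0.0215 [ 365. -113.] [34. 33.] green_tray [-297. -163.]
side brass_ring 0.8 0.0216 [ 380. -191.] [36. 34.] green_tray [-260. -234.]
side brass_ring 0.51 0.0255 [679. -90.] [56. 34.] green_tray [ -4. -49.]
side copper_bar 0.63 0.0201 [ 497. -295.] [60. 21.] blue_tray [-1. 36.]
side copper_disc 0.84 0.0144 [ 476. -365.] [39. 39.] blue_tray [ -1. -37.]
side copper_disc 0.36 0.0253 [697. -43.] [156. 124.] blue_tray [116. 335.]
side silver_button 0.42 0.025 [523. 323.] [9. 9.] white_tray [-2. -3.]
side loupe 0.91 0.0171 [ 523. -136.] [56. 25.] None 
side loupe 0.47 0.0255 [684. -82.] [35. 34.] None 
side caliper 0.85 0.015 [ 736. -312.] [195.  30.] None 
side caliper 0.24 0.0172 [ 523. -135.] [27. 55.] None 
scene brass_bar 0.62 0.0202 [707. -12.] [60. 18.] green_tray [ 0. 33.]
scene brass_bar 0.54 0.0145 [ 773. -307.] [179.  54.] green_tray [ 150. -229.]
scene brass_ring 0.67 0.0209 [ 381. -193.] [34. 34.] green_tray [-258. -234.]
scene brass_ring 0.6 0.0249 [686. -80.] [30. 36.] green_tray [  0. -38.]
scene brass_ring 0.56 0.0211 [ 367. -114.] [32. 35.] green_tray [-295. -163.]
scene copper_bar 0.73 0.02 [ 498. -296.] [59. 21.] blue_tray [-0. 36.]
scene copper_disc 0.57 0.0144 [ 478. -365.] [35. 37.] blue_tray [  1. -36.]
scene silver_button 0.62 0.0245 [525. 322.] [10.  8.] white_tray [ 1. -3.]
scene silver_button 0.23 0.02 [ 498. -296.] [59. 21.] white_tray [  38. -620.]
scene loupe 0.83 0.0171 [ 528. -137.] [54. 25.] None 
scene caliper 0.55 0.0147 [ 773. -307.] [179.  52.] None
```

View pics/end.png

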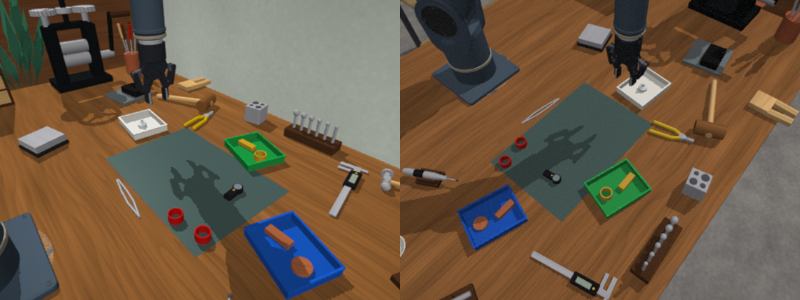

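All five pieces lie flat in their own trays: green at (255,150), blue at (290,250) and white at (143,123) in the left-hand view. The loupe hasn't moved, and neither has the caliper. Handing in.

```bash
python3 -c "
from rig import ticket; print(ticket.close_job())"
```

```text
the job is handed in; nothing more can be done
None
```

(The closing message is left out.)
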